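# Hold a spring clamp gaping around the end of a racked board

### The job

Stand the loose plywood board upright on its long edge in the stand whose slot fits its thickness (the narrower slot), fully down, with both ends sticking out about equally, and let go of it. Then take the spring clamp by its two handles, squeeze it wide open, lift it and bring it in so that its gaping jaws stand either side of one free upright end of the board, well past its edge, without touching it, ready for me to slip an edging strip in. Finish while still holding the clamp squeezed open there, clear of the bench and both stands, and leave the tape measure, sanding block and roll of tape where they are.

Things in the scene. Friction and masses are not known exactly. Their poses are not given: they have to be found in the camera images.
- board: loose plywood board standing on its long edge on the bench, 12 (x, thickness) x 150 (y, length) x 70 (z, height) mm, about 90 g. Origin: centre of its underside. Both ends and both faces are alike.
- stand_narrow: fixed wooden slotted stand, the one with the narrow slot: 55 (x) x 60 (y) mm, 36 mm high. The slot runs along y through its middle, open at both ends and on top, 15 mm wide, its floor 10 mm above the bench. Origin: centre of the underside. The board sticks out about 45 mm at each end when centred in it.
- stand_wide: fixed wooden slotted stand like the other but with a 27 mm wide slot (wrong for the board): 67 (x) x 60 (y) mm, 36 mm high. Origin: centre of the underside. The two stands may have changed places.
- clamp: black loose spring clamp lying flat, 26 mm thick, 160 mm long, 100 g. Origin: on the pivot pin, at the underside. Shut, y is its middle line: jaws to +y (tips 74 mm from the pivot), handles to -y, spreading like a V to 86 mm from the pivot. The frame belongs to the half on its +x side: squeezed to the stop, that half's y is turned 0.21 rad clockwise (from above) from the middle line.
- clamp_arm (a joint): opening angle of the clamp, rad: 0 shut (at rest; spring shuts it when let go), 0.42 squeezed to its stop. Wide open is above 0.34. At the stop the handles' outer faces are parallel, 32 mm apart from 22 to 86 mm behind the pivot, and the pads 30 mm apart, evenly either side of the middle line between the handles.
- handle_a (a point): outer face of the clamp's +x handle, 55 mm behind the pivot, 13 mm above the underside: the place to squeeze. Shut, it is 54 mm across there to the other handle's face (67 mm at the ends); squeezing there takes 4 to 7 N.
- handle_b (a point): the same on the -x handle
- jaw_pad_a (a point): middle of the inner face of the rubber pad on the clamp's +x jaw, 67 mm ahead of the pivot (7 mm short of the tip), 13 mm above the clamp's underside
- jaw_pad_b (a point): the same on the -x jaw
- tape_measure: bystander: tape measure, 36 x 76 x 70 mm, origin at the centre of its underside
- sanding_block: bystander: cork and beech sanding block, 61 x 115 x 34 mm, origin at the centre of its underside
- masking_tape: bystander: roll of masking tape lying flat, 101 mm across, 24 mm high, origin at the centre of its underside

How it is judged:
By the outcome, as a careful person would: the job done as asked, in the order asked, and still so for the second after the job is handed in, while the arm keeps its last pose, push and grip.
It also fails if it takes over 64 s, if anything falls off the work surface, if the arm or the gripper's body presses on something with over 40 N, if the wrist force passes 120 N, or if a joint passes its speed limit or range.

### The arm

A 7-joint arm with a two-finger parallel gripper is mounted at the origin on a cart in front of the work surface, level with it; the furniture and walls round the work are solid. World frame = base frame: x ahead of the robot, y to its left, z up, the work surface at z = 0. Lengths are in m, angles in degrees, forces in N, time in s.
With the tool pointing down it reaches from about 0.425 to 0.875 m from the base axis. Payload 4.7 kg.
Tool frame: the origin (TCP) lies at the very end of the fingers, on their centre line; the grasp point (between the pads) lies 19 mm behind it; z points along the fingers, y is the line along which they close (so a half turn about z gives the same grasp; the last joint's range is limited). The gripper opens to 87 mm and grips with 3 to 60 N. Pads are 19 mm wide; open, the fingers measure 117 mm over their backs; the gripper's body (75 mm by 190 mm) begins 51 mm behind the grasp point.
Start: joints at [64.635, 18.392, -4.016, 83.108, 1.295, 78.541, -3.26], TCP at [0.287, -0.583, 0.223] pointing down, gripper open.
Joint ranges: [-163.93, 163.93], [-17.29, 119.83], [-79.2, 71.16], [3.27, 140.29], [-89.18, 269.18], [5.43, 117.66], [-154.24, 154.24]. Speed limits (degrees/s): [147.25, 147.25, 180, 180, 180, 180, 180].

### API

Orientations are given as [roll, pitch, yaw] about the fixed x, y, z axes, in that order (R = Rz(yaw) Ry(pitch) Rx(roll)).
In Python, from cell import telemetry, cams, env gives the robot as it stands.
- The arm moves only by the tool arm_command, never from a script. Its argument "series" is text: rows parted by semicolons, each of 5 numbers parted by spaces: the shift along the tool's x, y, z in mm, then the turn about the tool's z in rad, then the closure in counts, from 0 (fully open) to 255 (shut). A call has 1 to 20 rows; each row shifts and turns the commanded pose from where the row before left it, along the tool's axes as they then stand; what a row does not reach is not made up. A row lasts 1/12 s, in which the tool goes at most 41.7 mm and 7.16 degrees, less where a joint would pass 70% of its speed; a pose out of reach is approached as far as the arm can. A call is refused whole if a number of a shift passes 41.7 or a number of a turn 0.125, either way. A call with a gripper value outside its range is refused whole. The fingers move at their own pace and stop on an object; "squeeze" is the grip in N (left out, the last holds). Time passes only in rows, so rows that do not move let the fingers close. It gives the time, the measured TCP pose, the force, the opening and the grip force at its end, in the units of the state.
- telemetry.get_obs(): the state, without advancing time (a new reading comes with each control period).
- cams.read_camera(name): name is "scene" or "top" or "wrist"; returns the picture (480x640x3 uint8, blue, green, red); there is no depth.
- cams.calibration(name): a dict with "K" (3x3 intrinsics, pixels), "dist" ([k1, k2, p1, p2, k3] as OpenCV has them; the pictures are not rectified), "origin" and "rotation" of the camera in the world; the wrist camera has in their place "hand_eye" (4x4, takes a point from camera to tool coordinates, whose origin is the TCP and whose axes are the flange's). Camera axes: x right, y down, z forward; pixel columns grow to the right and rows downward; lengths in m; the calibration is good to about 2 mm. A picture is of the moment at which its call begins: read the wrist's pose just before it. calibration takes no time and is no camera call.
- env.sign_off(): hands the job in; it is judged then, once.
The state is a dict: "time_s": time; "qpos": joint angles; "joint_velocities": joint speeds; "effort": joint torques, N m; "tool_pos": TCP position; "tool_rot": TCP orientation; "force": force on the tool from outside, world axes, zero at the start; "wrist_torque": the same for the moment, N m; "grip_width": finger opening in m; "grasp_force": force on a finger pad.
Only numpy, scipy, OpenCV 4.12 (cv2) and the standard library are available. Lean on these libraries where they do the work, as an engineer would, in place of code of your own. Each camera call takes 0.05 s, during which the arm holds its last target. There are 200 camera calls.

## Working session

There is one attempt and no reset: what is moved stays moved. The work goes in short steps, Python scripts to look and compute and a tool call to move; the robot and the scene stay as the last step left them, time stands still between calls to the robot, and variables do not carry over. Pictures are saved under pics/ and viewed, at most 10 in all, crops included, and the job is handed in when it is done.

Besides the shell and the picture viewer there is one more tool, called after "Call:" by a JSON object that holds its "name" and its "arguments", one argument or row to a line. arm_command: Moves the arm, as the interface text tells. Its arguments: {"type":"object","properties":{"series":{"type":"string"},"squeeze":{"type":"number"}},"required":["series"]}

```bash
ls; mkdir -p pics; python3 - <<'E'
from cell import telemetry,cams,env
import cv2
o=telemetry.get_obs()
for k in o: print(k,o[k])
for n in("scene","top","wrist"):
    c=cams.calibration(n); print(n,c)
    cv2.imwrite(f"pics/{n}0.png",cams.read_camera(n))
E
```

```text
pics
time_s 0.0
qpos [64.63407429 18.4385671  -4.01431561 83.17474174  1.29380184 78.54121139
 -3.26128085]
joint_velocities [-0.00115959 -0.03731147  0.09956866 -0.02689146 -0.01057683 -0.06530436
 -0.02679527]
effort [-2.36326341e-04 -4.91276121e+01 -4.03867476e-01 -3.12525773e+01
 -6.38626423e-02  4.36477899e-02  1.58712251e-04]
tool_pos [ 0.28641569 -0.58287538  0.22146833]
tool_rot [-1.79890652e+02  5.00104429e-03  2.61730027e+01]
force [-0.85579008  0.21010388  0.19305499]
wrist_torque [0.00740582 0.0316527  0.03922543]
grasp_force 0.0
grip_width 0.0872234699792475
scene {'K': array([[435.4315426 ,   0.        , 318.79488103],
       [  0.        , 435.4315426 , 237.65660351],
       [  0.        ,   0.        ,   1.        ]]), 'dist': array([-0.09621941,  0.        ,  0.        ,  0.        ,  0.        ]), 'origin': array([-0.12000758,  0.50936872,  0.64502216]), 'rotation': array([-1.26750055e+02,  1.19206721e-01, -1.18272043e+02])}
top {'K': array([[481.62283782,   0.        , 318.86034878],
       [  0.        , 481.62283782, 237.97906093],
       [  0.        ,   0.        ,   1.        ]]), 'dist': array([0.02428378, 0.        , 0.        , 0.        , 0.        ]), 'origin': array([0.41025593, 0.13818927, 0.94323532]), 'rotation': array([-170.17839412,   -1.05979559,  -89.9994481 ])}
wrist {'K': array([[360.84045135,   0.        , 319.41949586],
       [  0.        , 360.84045135, 236.19952871],
       [  0.        ,   0.        ,   1.        ]]), 'dist': array([-0.0744331,  0.       ,  0.       ,  0.       ,  0.       ]), 'hand_eye': array([[ 7.69478926e-04, -9.61734218e-01, -2.73983032e-01,
         7.34065667e-02],
       [ 9.99999662e-01,  6.60403199e-04,  4.90345371e-04,
        -4.32391035e-04],
       [-2.90642651e-04, -2.73983317e-01,  9.61734401e-01,
        -1.62294303e-01],
       [ 0.00000000e+00,  0.00000000e+00,  0.00000000e+00,
         1.00000000e+00]])}
```

View pics/top0.png

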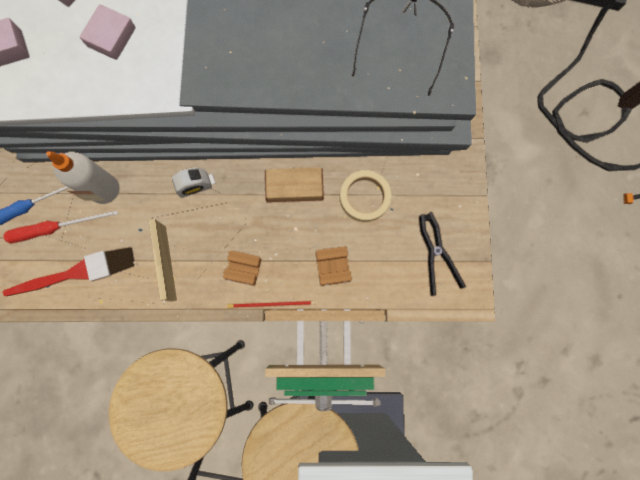

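View pics/scene0.png

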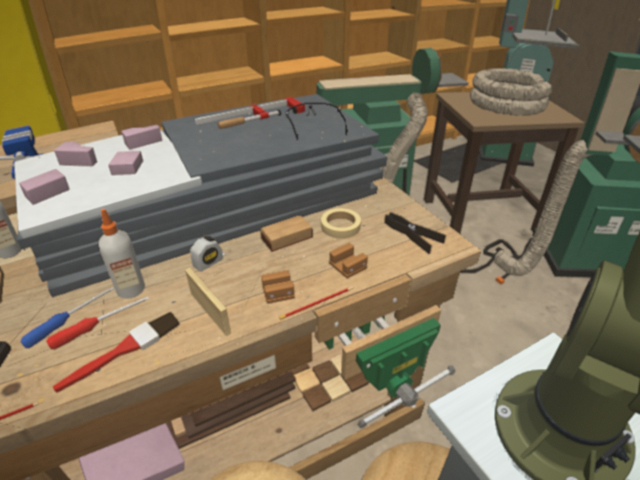

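The top picture shows the board at about (162,260), the stands at (242,267) and (333,266), the clamp pivot at (438,250) with its jaws up, and the bystanders at (192,181), (294,184) and (366,195). Next I'll rectify metric patches at each object's top height.

```bash
cat > h.py <<'E'
import numpy as np,cv2
from cell import telemetry,cams,env
from scipy.spatial.transform import Rotation as R
def pose():
    o=telemetry.get_obs();T=np.eye(4);T[:3,:3]=R.from_euler('xyz',o['tool_rot'],degrees=True).as_matrix();T[:3,3]=o['tool_pos'];return T,o
def cam(n,T=None):
    c=cams.calibration(n)
    if n=='wrist': M=T@c['hand_eye']
    else:
        M=np.eye(4);M[:3,:3]=R.from_euler('xyz',c['rotation'],degrees=True).as_matrix();M[:3,3]=c['origin']
    return c['K'],c['dist'],M
def proj(P,C):
    K,d,M=C;W=np.linalg.inv(M)
    return cv2.projectPoints(np.asarray(P,float).reshape(-1,3),cv2.Rodrigues(W[:3,:3])[0],W[:3,3],K,d)[0].reshape(-1,2)
def pix(uv,z,C):
    K,d,M=C;n=cv2.undistortPoints(np.asarray(uv,float).reshape(-1,1,2),K,d).reshape(-1,2)
    r=np.c_[n,np.ones(len(n))]@M[:3,:3].T
    return M[:3,3]+r*((z-M[2,3])/r[:,2])[:,None]
def ortho(img,C,cx,cy,w,h,z,s=0.5e-3,grid=0.02):
    """patch: columns = -y (right), rows = -x (down), centre (cx,cy), w along y, h along x (m)"""
    nw,nh=int(w/s),int(h/s)
    X=cx+(nh/2-np.arange(nh))*s;Y=cy+(nw/2-np.arange(nw))*s
    yy,xx=np.meshgrid(Y,X);uv=proj(np.c_[xx.ravel(),yy.ravel(),np.full(xx.size,z)],C).astype(np.float32)
    o=cv2.remap(img,uv[:,0].reshape(nh,nw),uv[:,1].reshape(nh,nw),cv2.INTER_CUBIC)
    for g in np.arange(np.ceil(X[-1]/grid),np.floor(X[0]/grid)+1)*grid:
        r=int(round((X[0]-g)/s));cv2.line(o,(0,r),(6,r),(255,0,255),1);cv2.putText(o,f"{g*1000:.0f}",(8,r+4),0,.35,(255,0,255),1)
    for g in np.arange(np.ceil(Y[-1]/grid),np.floor(Y[0]/grid)+1)*grid:
        c=int(round((Y[0]-g)/s));cv2.line(o,(c,nh),(c,nh-6),(255,0,255),1);cv2.putText(o,f"{g*1000:.0f}",(c-10,nh-9),0,.3,(255,0,255),1)
    return o
E
python3 - <<'E'
from h import *
C=cam('top')
for n,uv,z in(("board",[(153,221),(160,220),(172,298),(164,300)],.07),("s1",[(242,267)],.036),("s2",[(333,266)],.036),("clamp",[(438,250),(427,214),(433,293),(463,286)],.026),("tm",[(192,181)],.07),("sb",[(294,184)],.034),("mt",[(366,195)],.024),('edge',[(300,318),(300,158)],0)): print(n,pix(uv,z,C).round(3).tolist())
img=cv2.imread('pics/top0.png')
def P(uv,z): return pix([uv],z,C)[0]
b=P((162,260),.07);s1=P((242,267),.036);s2=P((333,266),.036);c=P((442,252),.026)
m=[ortho(img,C,b[0],b[1],.09,.2,.07),ortho(img,C,s1[0],s1[1],.1,.2,.036),ortho(img,C,s2[0],s2[1],.1,.2,.036),ortho(img,C,c[0],c[1],.11,.2,.020)]
cv2.imwrite('pics/m0.png',np.hstack(m)); print(np.hstack(m).shape)
E
```

```text
board [[0.592, 0.426, 0.07], [0.594, 0.414, 0.07], [0.452, 0.385, 0.07], [0.448, 0.398, 0.07]]
s1 [[0.511, 0.266, 0.036]]
s2 [[0.514, 0.095, 0.036]]
clamp [[0.546, -0.109, 0.026], [0.617, -0.09, 0.026], [0.464, -0.096, 0.026], [0.477, -0.154, 0.026]]
tm [[0.669, 0.359, 0.07]]
sb [[0.674, 0.17, 0.034]]
mt [[0.656, 0.028, 0.024]]
edge [[0.417, 0.157, 0.0], [0.739, 0.159, 0.0]]
(400, 800, 3)
```

View pics/m0.png

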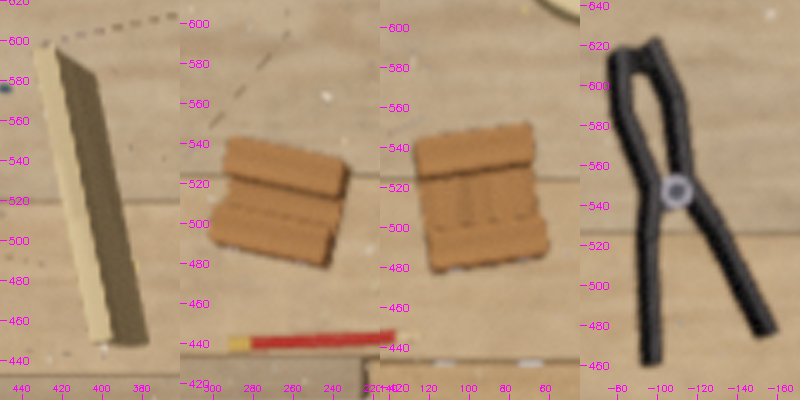

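The left stand (y≈0.27, slot about 14 mm) is the narrow one. The right stand's slot is about 26 mm. The board axis is at about 11°, the stand slot at about 78°, and the clamp points at about 12°. I'll work out the first moves, stopping to look with the wrist camera.

```bash
cat >> h.py <<'E'
def plan(x,y,z,yaw,start=None):
    """tool-frame total shift (mm) keeping current yaw, and turn (rad) to reach target"""
    if start is None: T,o=pose();p=T[:3,3];ya=np.degrees(np.arctan2(T[1,0],T[0,0]))
    else: p=np.array(start[:3]);ya=start[3]
    Q=R.from_euler('xyz',[180,0,ya],degrees=True).as_matrix()
    d=Q.T@(np.array([x,y,z])-p)*1000
    print('from',p.round(4),round(ya,2),'shift mm',d.round(1),'turn',round(-np.radians((yaw-ya+180)%360-180),4),'rows>=',int(np.ceil(np.abs(d).max()/40)))
E
python3 - <<'E'
from h import *
plan(.287,-.583,.22,11.5)
plan(.48,-.12,.22,11.5,(.2864,-.5829,.2215,11.5))
plan(.47,.22,.24,11.5,(.48,-.12,.22,11.5))
E
```

```text
from [ 0.2865 -0.583   0.2218] 26.18 shift mm [0.4 0.2 1.8] turn 0.2562 rows>= 1
from [ 0.2864 -0.5829  0.2215] 11.5 shift mm [ 282.  -415.     1.5] turn -0.0 rows>= 11
from [ 0.48 -0.12  0.22] 11.5 shift mm [  58.  -335.2  -20. ] turn -0.0 rows>= 9
```

Call:
{"name": "arm_command", "arguments": {
  "series": "0 0 0 0.085 0;0 0 0 0.085 0;0 0 0 0.086 0;17 -26 0 0 0;17 -26 0 0 0;17 -26 0 0 0;17 -26 0 0 0;17 -26 0 0 0;17 -26 0 0 0;17 -26 0 0 0;17 -26 0 0 0;17 -26 0 0 0;18 -26 0 0 0;18 -26 0 0 0;18 -26 0 0 0;18 -26 0 0 0;18 -26 0 0 0;18 -26 0 0 0;18 -26 0 0 0"
}}

```text
time_s: 1.73
tool_pos: [0.4772, -0.1186, 0.2225]
tool_rot: [180.0, 0.0, 11.5]
force: [0.5, 0.8, -0.0]
grip_width: 0.0871
grasp_force: 0.0
```

Call:
{"name": "arm_command", "arguments": {
  "series": "0 0 0 0 0;0 0 0 0 0;0 0 0 0 0"
}}

```text
time_s: 1.98
tool_pos: [0.4767, -0.1207, 0.2223]
tool_rot: [180.0, 0.0, 11.5]
force: [0.1, -0.5, -0.3]
grip_width: 0.0873
grasp_force: 0.0
```

```bash
python3 - <<'E'
from h import *
T,o=pose();img=cams.read_camera('wrist');cv2.imwrite('pics/w1.png',img);np.save('T1',T);C=cam('wrist',T)
print(o['time_s'],o['tool_pos'],o['tool_rot'],o['qpos'].round(1))
cv2.imwrite('pics/m1.png',np.hstack([ortho(img,C,.545,-.12,.13,.2,.02),ortho(img,C,.51,.095,.11,.2,.036),ortho(img,C,.51,.266,.15,.2,.036)]))
plan(.47,.22,.24,11.5)
E
```

```text
1.9833 [ 0.47668979 -0.12071267  0.22231511] [1.79972622e+02 4.94118876e-02 1.14976240e+01] [ 3.660e+01  1.000e-01 -2.540e+01  1.042e+02  1.000e-01  7.580e+01
 -6.730e+01]
from [ 0.4765 -0.1214  0.2223] 11.41 shift mm [  61.1 -335.9  -17.7] turn -0.0016 rows>= 9
```

View pics/m1.png

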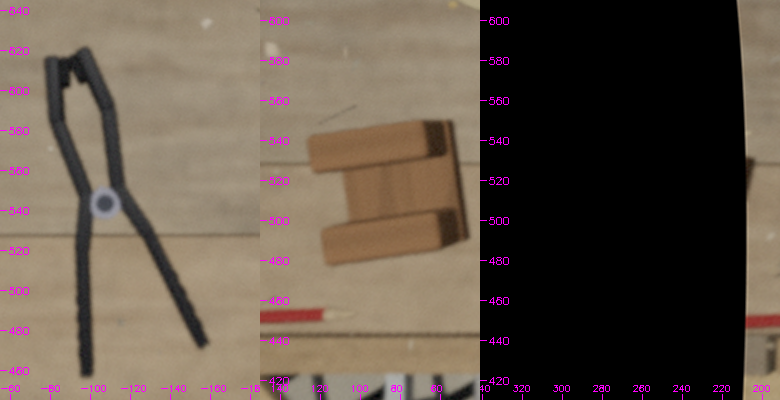

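The wrist view shows the clamp with its pivot at (0.543,-0.108) and its middle line at about 14.5°. The right stand has the wide slot. Next I'll look over the narrow stand and the board.

Call:
{"name": "arm_command", "arguments": {
  "series": "0 -27 0 0 0;5 -28 -2 0 0;5 -28 -2 0 0;5 -28 -2 0 0;5 -28 -2 0 0;5 -28 -2 0 0;5 -28 -2 0 0;5 -28 -2 0 0;5 -28 -2 0 0;5 -28 -2 0 0;5 -28 -2 0 0;5 -28 0 0 0;0 0 0 0 0;0 0 0 0 0;0 0 0 0 0;0 0 0 0 0"
}}

```text
time_s: 3.37
tool_pos: [0.4648, 0.2168, 0.2422]
tool_rot: [179.9, 0.0, 11.3]
force: [0.7, -1.3, 0.9]
grip_width: 0.0871
grasp_force: 0.0
```

```bash
python3 - <<'E'
from h import *
T,o=pose();img=cams.read_camera('wrist');cv2.imwrite('pics/w2.png',img);np.save('T2',T);C=cam('wrist',T)
print(o['time_s'],o['tool_pos'],o['tool_rot'],o['qpos'].round(1))
cv2.imwrite('pics/m2.png',np.hstack([ortho(img,C,.52,.405,.12,.2,.07),ortho(img,C,.51,.266,.12,.2,.036,.25e-3)[150:550]]))
E
```

```text
3.3667 [0.46481537 0.21682956 0.24220143] [1.79939047e+02 3.39036806e-02 1.13005541e+01] [  17.     3.7  -46.4   99.3    2.8   78.2 -108.6]
```

View pics/m2.png

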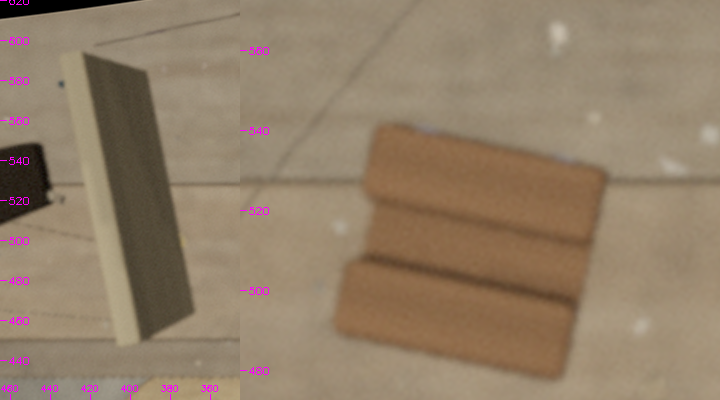

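The wrist view gives the narrow stand's centre at (0.5097,0.2684) with its slot at 78.7°. The board's centre is at (0.521,0.4145), with its axis at 11.1°.

```bash
python3 - <<'E'
from h import *
plan(.521,.4145,.12,11.1)
E
```

```text
from [0.4648 0.217  0.2423] 11.3 shift mm [  93.8 -182.6  122.3] turn 0.0036 rows>= 5
```

Call:
{"name": "arm_command", "arguments": {
  "series": "10 -20 0 0 0;10 -20 6 0 0;10 -20 13 0 0;10 -20 13 0 0;10 -20 15 0 0;10 -20 15 0 0;10 -20 15 0 0;10 -20 15 0 0;9 -15 15 0 0;5 -8 15 0 0;0 0 0 0 0;0 0 0 0 0;0 0 0 0 0"
}}

```text
time_s: 4.5
tool_pos: [0.5207, 0.4159, 0.1211]
tool_rot: [180.0, -0.0, 11.4]
force: [-0.2, -0.7, 0.1]
grip_width: 0.087
grasp_force: 0.0
```

```bash
python3 - <<'E'
from h import *
plan(.521,.4145,.035,11.1)
print(pose()[1]['qpos'].round(1))
E
```

```text
from [0.5207 0.4159 0.1211] 11.4 shift mm [ 0.1  1.5 86.1] turn 0.0053 rows>= 3
[  -7.6   31.1  -45.8   86.4   22.9   72.3 -134.9]
```

Call:
{"name": "arm_command", "arguments": {
  "series": "0 1.5 15 0.005 0;0 0 20 0 0;0 0 20 0 0;0 0 16 0 0;0 0 10 0 0;0 0 5 0 0;0 0 0 0 0;0 0 0 0 0;0 0 0 0 255;0 0 0 0 255;0 0 0 0 255;0 0 0 0 255;0 0 0 0 255;0 0 0 0 255;0 0 0 0 255;0 0 0 0 255",
  "squeeze": 20
}}

```text
time_s: 5.83
tool_pos: [0.5201, 0.4157, 0.0345]
tool_rot: [180.0, 0.0, 11.2]
force: [-0.1, 0.3, 0.0]
grip_width: 0.0417
grasp_force: 0.0
```

Call:
{"name": "arm_command", "arguments": {
  "series": "0 0 0 0 255;0 0 0 0 255;0 0 0 0 255;0 0 -8 0 255;0 0 -12 0 255;0 0 -20 0 255;0 0 -20 0 255;0 0 -20 0 255;0 0 0 0 255;0 0 0 0 255"
}}

```text
time_s: 6.67
tool_pos: [0.5208, 0.4166, 0.1168]
tool_rot: [-179.9, -0.2, 11.2]
force: [0.8, -0.6, -1.0]
grip_width: 0.0119
grasp_force: 20.0
```

```bash
python3 - <<'E'
from h import *
T,o=pose();print(o['time_s'],o['tool_rot'],o['force'],o['grip_width'],o['qpos'].round(1))
plan(.5097,.2684,.115,78.7)
E
```

```text
6.6667 [-179.92305458   -0.18782871   11.22012318] [ 0.82734617 -0.55530586 -0.98459656] 0.011921731297009767 [  -7.6   31.2  -45.7   86.7   23.1   71.6 -135.2]
from [0.5208 0.4166 0.1168] 11.22 shift mm [-39.8 143.2   1.8] turn -1.1777 rows>= 4
```

Call:
{"name": "arm_command", "arguments": {
  "series": "-4 14 0 0 255;-6 20 0 0 255;-6 20 0 0 255;-6 20 0 0 255;-6 20 0 0 255;-6 20 0 0 255;-4 20 0 0 255;-2 9 0 0 255;0 0 0 -0.06 255;0 0 0 -0.1 255;0 0 0 -0.1 255;0 0 0 -0.1 255;0 0 0 -0.12 255;0 0 0 -0.12 255;0 0 0 -0.12 255;0 0 0 -0.12 255;0 0 0 -0.12 255;0 0 0 -0.12 255;0 0 0 -0.098 255"
}}

```text
time_s: 8.25
tool_pos: [0.5082, 0.2681, 0.114]
tool_rot: [-179.9, 0.0, 79.1]
force: [0.0, -0.8, -2.0]
grip_width: 0.0119
grasp_force: 20.0
```

Call:
{"name": "arm_command", "arguments": {
  "series": "0 0 0 0 255;0 0 0 0 255;0 0 0 0 255;0 0 0 0 255"
}}

```text
time_s: 8.58
tool_pos: [0.5086, 0.2678, 0.1144]
tool_rot: [-180.0, 0.0, 78.6]
force: [-0.0, 0.7, -0.8]
grip_width: 0.0119
grasp_force: 20.0
```

```bash
python3 - <<'E'
from h import *
T,o=pose();img=cams.read_camera('wrist');t=cams.read_camera('top');np.save('T3',T);C=cam('wrist',T)
print(o['time_s'],o['tool_pos'],o['tool_rot'],o['qpos'].round(1),o['grip_width'])
cv2.imwrite('pics/w3.png',img);cv2.imwrite('pics/t3.png',t)
a=img[:, :];b=ortho(t,cam('top'),.51,.268,.15,.24,.08)
cv2.imwrite('pics/m3.png',np.hstack([cv2.resize(a,(500,375)),cv2.resize(b,(234,375))]))
plan(.5097,.2684,.115,78.7)
E
```

```text
8.5833 [0.50858144 0.26779324 0.11439081] [-1.79996267e+02  8.83954090e-03  7.86235286e+01] [ 18.8  24.9 -60.3 100.1  23.1  68.6 -59.2] 0.011908872632045535
from [0.5086 0.2678 0.1145] 78.66 shift mm [ 0.8  0.9 -0.5] turn -0.0007 rows>= 1
```

View pics/w3.png

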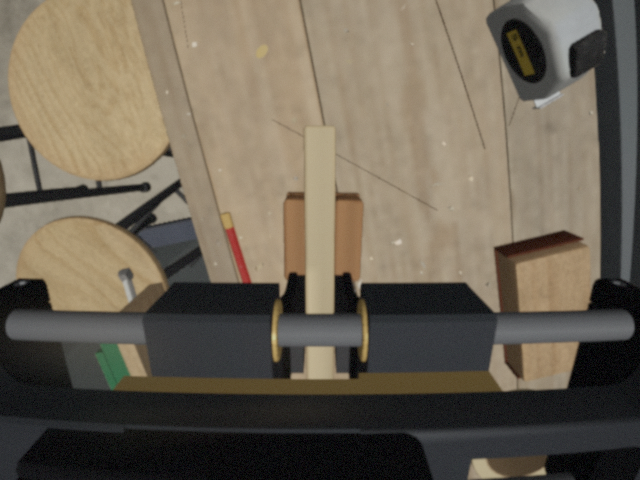

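The wrist picture shows the board top at columns 305–336 (end at row 126) and the stand's far edge at row 194, columns 285–362. I'll measure these edges numerically for the lateral offset.

```bash
python3 - <<'E'
from h import *
img=cv2.imread('pics/w3.png').astype(float);T=np.load('T3.npy');C=cam('wrist',T)
def edges(row,lo,hi,z,th=6):
    g=cv2.GaussianBlur(img,(0,0),1)[row-2:row+3,:,:].mean(0);d=np.abs(np.diff(g,axis=0)).sum(1)
    pk=[c for c in range(lo,hi) if d[c]==d[c-4:c+5].max() and d[c]>th]
    res=[]
    for c in pk:
        w=d[c-2:c+3];cc=(w*np.arange(c-2,c+3)).sum()/w.sum()+.5
        p=pix([(cc,row)],z,C)[0];q=np.linalg.inv(T)@np.r_[p,1];res.append((round(cc,1),(q[:2]*1000).round(1).tolist()))
    return res
zt=T[2,3]+.0355
for r in(140,160,185,230,260):print('board',r,edges(r,295,345,zt))
for r in(205,225,245,262):print('stand',r,edges(r,278,370,.036))
P=np.linalg.inv(T)
import itertools
g=cv2.GaussianBlur(img,(0,0),1)
for c,z,lo,hi in((292,.036,180,215),(350,.036,180,215),(320,zt,112,140)):
    col=g[:,c-2:c+3].mean(1);d=np.abs(np.diff(col,axis=0)).sum(1);r=lo+d[lo:hi].argmax();q=P@np.r_[pix([(c,r+.5)],z,C)[0],1];print(c,r,(q[:3]*1000).round(1))
E
```

```text
board 140 [(np.float64(305.6), [72.4, -6.3]), (np.float64(334.1), [72.4, 3.4])]
board 160 [(np.float64(305.7), [65.7, -6.3]), (np.float64(333.8), [65.7, 3.4])]
board 185 [(np.float64(305.8), [57.0, -6.4]), (np.float64(334.4), [57.0, 3.7])]
board 230 [(np.float64(305.5), [40.6, -6.6]), (np.float64(333.5), [40.6, 3.6])]
board 260 [(np.float64(305.8), [29.0, -6.7]), (np.float64(333.4), [29.0, 3.6])]
stand 205 [(np.float64(282.5), [27.7, -26.5]), (np.float64(304.9), [27.7, -11.3]), (np.float64(334.1), [27.8, 8.5]), (np.float64(363.5), [27.8, 28.4])]
stand 225 [(np.float64(282.7), [13.8, -26.8]), (np.float64(305.5), [13.8, -11.1]), (np.float64(333.6), [13.8, 8.3]), (np.float64(362.6), [13.8, 28.2])]
stand 245 [(np.float64(283.3), [-0.6, -26.7]), (np.float64(305.7), [-0.6, -11.0]), (np.float64(333.5), [-0.6, 8.3]), (np.float64(361.5), [-0.6, 27.9])]
stand 262 [(np.float64(283.3), [-13.3, -27.1]), (np.float64(305.8), [-13.2, -11.2]), (np.float64(333.4), [-13.2, 8.4]), (np.float64(360.6), [-13.2, 27.7])]
292 191 [ 36.9 -19.9  78.4]
350 192 [36.3 19.  78.4]
320 126 [ 76.9  -1.4 -35.5]
```

```bash
python3 - <<'E'
from h import *
T=np.load('T3.npy');K,d,M=cam('wrist',T)
print(T.round(4));print(np.round(np.linalg.inv(T)@M,4))
print(cv2.undistortPoints(np.array([[[305.6,140.]],[[319.42,236.]],[[334.1,140.]]]),K,d).reshape(-1,2))
print(proj([T[:3,3]+T[:3,:3]@np.array([x,y,zz]) for x,y,zz in((.07,-.006,-.0355),(.07,.006,-.0355),(.02,-.0275,.0784),(.02,.0275,.0784))],(K,d,M)).round(1))
E
```

```text
[[ 1.973e-01  9.804e-01 -1.000e-04  5.086e-01]
 [ 9.804e-01 -1.973e-01 -1.000e-04  2.678e-01]
 [-2.000e-04 -1.000e-04 -1.000e+00  1.144e-01]
 [ 0.000e+00  0.000e+00  0.000e+00  1.000e+00]]
[[ 8.000e-04 -9.616e-01 -2.744e-01  7.440e-02]
 [ 1.000e+00  6.000e-04  7.000e-04 -1.700e-03]
 [-5.000e-04 -2.744e-01  9.616e-01 -1.623e-01]
 [ 0.000e+00  0.000e+00  0.000e+00  1.000e+00]]
[[-3.85082922e-02 -2.68061846e-01]
 [ 1.39711352e-06 -5.52955497e-04]
 [ 4.09080983e-02 -2.68065711e-01]]
[[306.6 147.2]
 [341.6 147.2]
 [281.4 216.2]
 [361.8 216.2]]
```

```bash
python3 - <<'E'
from h import *
img=cv2.imread('pics/w3.png')
for r in(128,150,185,230):print(r,img[r-2:r+3,299:343].mean(0).mean(1).round().astype(int).tolist())
t=cv2.imread('pics/t3.png');C=cam('top');T=np.load('T3.npy')
for zt in(.150,.13):
  for s in(-.05,.05):
    p=T[:3,3]+T[:3,:3]@np.array([s,0,0]);p[2]=zt
    n=T[:3,1]
    L=np.arange(-.016,.0165,.001);uv=proj([p+n*l for l in L],C).astype(np.float32)
    v=cv2.remap(t,uv[None,:,0],uv[None,:,1],cv2.INTER_LINEAR)[0].mean(1).round().astype(int);print(zt,s,v.tolist())
for i in range(2):print(cams.calibration('wrist')['hand_eye'][:3,3])
E
```

```text
128 [146, 145, 144, 139, 135, 134, 143, 151, 156, 159, 159, 159, 159, 158, 158, 158, 158, 158, 158, 157, 157, 156, 156, 155, 155, 155, 156, 157, 156, 157, 157, 157, 156, 156, 153, 148, 141, 140, 142, 142, 143, 144, 144, 144]
150 [145, 145, 145, 142, 135, 133, 144, 155, 160, 164, 164, 164, 163, 163, 163, 162, 162, 162, 161, 162, 161, 160, 161, 159, 161, 160, 161, 162, 160, 161, 161, 162, 161, 161, 159, 151, 141, 140, 144, 145, 146, 146, 147, 145]
185 [147, 146, 144, 141, 135, 130, 139, 151, 159, 163, 163, 163, 163, 163, 162, 162, 161, 162, 161, 160, 160, 160, 159, 160, 159, 158, 159, 160, 160, 160, 160, 161, 159, 159, 156, 143, 117, 112, 134, 146, 148, 147, 146, 147]
230 [111, 111, 111, 111, 111, 115, 127, 144, 153, 159, 162, 162, 162, 162, 162, 160, 161, 161, 160, 159, 159, 160, 160, 159, 159, 158, 158, 159, 159, 159, 158, 159, 158, 156, 146, 127, 110, 107, 114, 116, 118, 118, 119, 118]
0.15 -0.05 [115, 116, 115, 115, 114, 113, 113, 112, 111, 111, 111, 111, 110, 110, 109, 108, 109, 108, 108, 108, 108, 106, 106, 106, 107, 106, 106, 105, 103, 103, 102, 103, 102]
0.15 0.05 [108, 108, 109, 110, 111, 111, 110, 111, 111, 110, 112, 113, 114, 114, 112, 112, 112, 114, 114, 113, 112, 112, 112, 112, 114, 115, 114, 113, 113, 114, 115, 115, 115]
0.13 -0.05 [114, 114, 114, 114, 113, 113, 114, 114, 113, 112, 112, 112, 111, 108, 109, 109, 109, 108, 107, 107, 108, 107, 107, 107, 106, 106, 106, 106, 105, 104, 104, 103, 102]
0.13 0.05 [110, 110, 110, 111, 111, 112, 111, 110, 112, 112, 113, 113, 112, 112, 113, 114, 113, 113, 114, 114, 112, 112, 113, 113, 112, 113, 114, 115, 115, 115, 115, 115, 115]
[ 0.07444205 -0.00167069 -0.16229548]
[ 0.07444205 -0.00167069 -0.16229548]
```

The calibration check shows that the fingers were still closing when I lifted, so the board is gripped near its top (about 8 mm above the TCP). That is usable. The slot lies about +1.7 mm in tool y from the board. I'll correct that and lower in short stages, watching the force.

Call:
{"name": "arm_command", "arguments": {
  "series": "0.9 1.7 0 0.006 255;0 0 3 0 255;0 0 4 0 255;0 0 3 0 255;0 0 2 0 255;0 0 2 0 255;0 0 2 0 255;0 0 2 0 255;0 0 0 0 255;0 0 0 0 255"
}}

```text
time_s: 9.52
tool_pos: [0.5105, 0.2682, 0.0964]
tool_rot: [-180.0, 0.0, 78.4]
force: [0.4, -0.3, -1.5]
grip_width: 0.0118
grasp_force: 20.0
```

Call:
{"name": "arm_command", "arguments": {
  "series": "0 0 1.5 0 255;0 0 1.5 0 255;0 0 1.5 0 255;0 0 1.5 0 255;0 0 0 0 255"
}}

```text
time_s: 9.93
tool_pos: [0.5103, 0.2681, 0.0901]
tool_rot: [-180.0, 0.0, 78.4]
force: [-0.6, -0.3, -0.7]
grip_width: 0.0115
grasp_force: 20.0
```

Call:
{"name": "arm_command", "arguments": {
  "series": "0 0 1.5 0 255;0 0 1.5 0 255;0 0 1.5 0 255;0 0 1.5 0 255;0 0 0 0 255"
}}

```text
time_s: 10.35
tool_pos: [0.5103, 0.2681, 0.0841]
tool_rot: [-180.0, 0.0, 78.4]
force: [0.7, 0.8, -0.8]
grip_width: 0.0119
grasp_force: 20.0
```

Call:
{"name": "arm_command", "arguments": {
  "series": "0 0 1.5 0 255;0 0 1.5 0 255;0 0 1.5 0 255;0 0 1.5 0 255;0 0 0 0 255"
}}

```text
time_s: 10.77
tool_pos: [0.5103, 0.2681, 0.0781]
tool_rot: [-180.0, 0.0, 78.4]
force: [-0.3, -0.4, -0.4]
grip_width: 0.0118
grasp_force: 20.0
```

```bash
python3 - <<'E'
from h import *
T,o=pose();print(o['tool_pos'],o['force'],o['wrist_torque'],o['grip_width'])
s=cams.read_camera('scene');cv2.imwrite('pics/s4.png',s)
C=cam('scene');print(proj([(.51,.268,.036),(.51,.268,.08),(.51,.268,.0)],C).round())
u,v=proj([(.51,.268,.06)],C)[0].astype(int)
cv2.imwrite('pics/s4c.png',cv2.resize(s[v-70:v+70,u-90:u+90],None,fx=4,fy=4,interpolation=cv2.INTER_CUBIC))
E
```

```text
[0.5103301  0.26807772 0.07813392] [-0.29818114 -0.44974689 -0.41607395] [-0.04587781 -0.07642127  0.04056952] 0.011819863420534309
[[278. 280.]
 [277. 264.]
 [279. 293.]]
```

View pics/s4c.png

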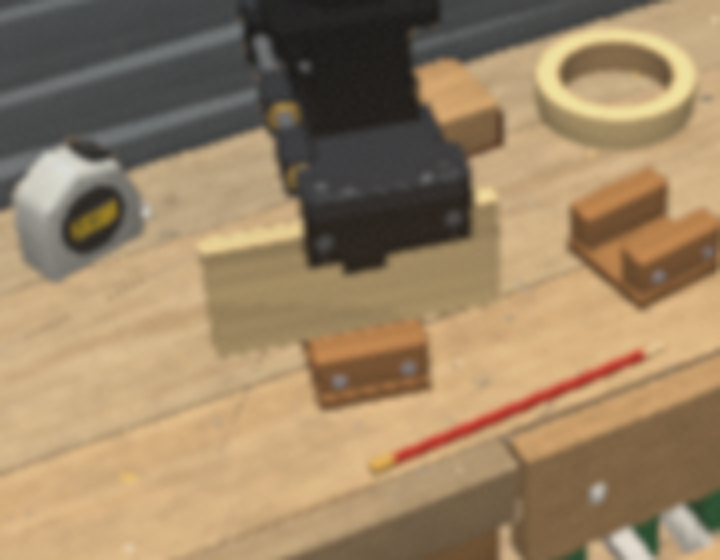

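The scene crop shows the board level and partly in the narrow slot, with the finger tip near the board's top. I'll keep lowering until there is contact.

Call:
{"name": "arm_command", "arguments": {
  "series": "0 0 1.5 0 255;0 0 1.5 0 255;0 0 1.5 0 255;0 0 0 0 255"
}}

```text
time_s: 11.15
tool_pos: [0.5103, 0.268, 0.0736]
tool_rot: [-180.0, 0.0, 78.4]
force: [-0.3, -0.8, -1.4]
grip_width: 0.0118
grasp_force: 20.0
```

Call:
{"name": "arm_command", "arguments": {
  "series": "0 0 1 0 255;0 0 1 0 255;0 0 1 0 255;0 0 0 0 255"
}}

```text
time_s: 11.48
tool_pos: [0.5104, 0.2682, 0.0708]
tool_rot: [-180.0, 0.0, 78.4]
force: [-0.6, -0.3, -1.1]
grip_width: 0.0116
grasp_force: 20.0
```

Call:
{"name": "arm_command", "arguments": {
  "series": "0 0 1 0 255;0 0 1 0 255;0 0 1 0 255;0 0 0 0 255"
}}

```text
time_s: 11.82
tool_pos: [0.5104, 0.2681, 0.0678]
tool_rot: [-180.0, 0.0, 78.4]
force: [0.6, -0.1, -1.0]
grip_width: 0.0118
grasp_force: 20.0
```

Call:
{"name": "arm_command", "arguments": {
  "series": "0 0 1 0 255;0 0 1 0 255;0 0 1 0 255;0 0 0 0 255"
}}

```text
time_s: 12.15
tool_pos: [0.5104, 0.2681, 0.0647]
tool_rot: [-180.0, 0.0, 78.4]
force: [-0.3, 0.1, -1.2]
grip_width: 0.012
grasp_force: 20.0
```

Call:
{"name": "arm_command", "arguments": {
  "series": "0 0 1 0 255;0 0 1 0 255;0 0 1 0 255;0 0 0 0 255"
}}

```text
time_s: 12.48
tool_pos: [0.5104, 0.2681, 0.0618]
tool_rot: [-180.0, 0.0, 78.4]
force: [0.7, -0.2, -0.3]
grip_width: 0.0116
grasp_force: 20.0
```

Call:
{"name": "arm_command", "arguments": {
  "series": "0 0 1 0 255;0 0 1 0 255;0 0 1 0 255;0 0 0 0 255"
}}

```text
time_s: 12.82
tool_pos: [0.5104, 0.2681, 0.0588]
tool_rot: [-180.0, 0.0, 78.4]
force: [-0.2, 0.5, -0.4]
grip_width: 0.0118
grasp_force: 20.0
```

```bash
python3 - <<'E'
from h import *
T,o=pose();img=cams.read_camera('wrist');cv2.imwrite('pics/w5.png',img);s=cams.read_camera('scene');cv2.imwrite('pics/s5.png',s)
print(o['force'],o['wrist_torque'])
for r in(128,150,185,230):print(r,img[r-2:r+3,299:345].mean(0).mean(1).round().astype(int).tolist())
print(img[110:140,318:322].mean(1).mean(1).round().astype(int).tolist())
C=cam('scene');u,v=proj([(.51,.268,.06)],C)[0].astype(int)
a=cv2.imread('pics/s4.png')
f=lambda q:cv2.resize(q[v-40:v+50,u-50:u+50],None,fx=4,fy=5.5,interpolation=cv2.INTER_CUBIC)
cv2.imwrite('pics/s5c.png',np.hstack([f(a),f(s)]))
E
```

```text
[-0.21721321  0.52017965 -0.38500262] [-0.03836349 -0.02846182 -0.0259616 ]
128 [141, 142, 142, 140, 134, 132, 140, 148, 154, 156, 156, 157, 156, 156, 155, 156, 155, 154, 155, 154, 153, 153, 152, 152, 153, 153, 153, 153, 153, 154, 154, 154, 154, 153, 151, 145, 137, 137, 138, 138, 138, 139, 140, 141, 142, 142]
150 [144, 145, 143, 140, 130, 131, 141, 151, 158, 161, 160, 160, 160, 160, 160, 158, 159, 158, 159, 158, 158, 158, 158, 158, 157, 158, 158, 157, 158, 158, 158, 158, 158, 157, 156, 149, 138, 137, 139, 141, 141, 141, 141, 143, 143, 143]
185 [144, 144, 144, 143, 136, 128, 138, 148, 156, 160, 161, 160, 160, 159, 159, 159, 159, 157, 158, 158, 158, 156, 157, 157, 157, 157, 157, 158, 157, 157, 157, 158, 157, 156, 154, 145, 135, 141, 147, 145, 145, 144, 142, 142, 143, 144]
230 [113, 113, 114, 112, 111, 113, 125, 141, 151, 156, 159, 159, 159, 158, 159, 158, 157, 158, 158, 156, 156, 156, 156, 156, 155, 156, 155, 156, 156, 157, 156, 156, 155, 154, 141, 113, 88, 90, 99, 106, 110, 115, 117, 117, 116, 115]
[114, 116, 115, 115, 114, 114, 114, 114, 117, 121, 122, 122, 123, 127, 128, 131, 141, 150, 156, 158, 159, 158, 158, 158, 157, 159, 158, 158, 159, 159]
```

View pics/s5c.png

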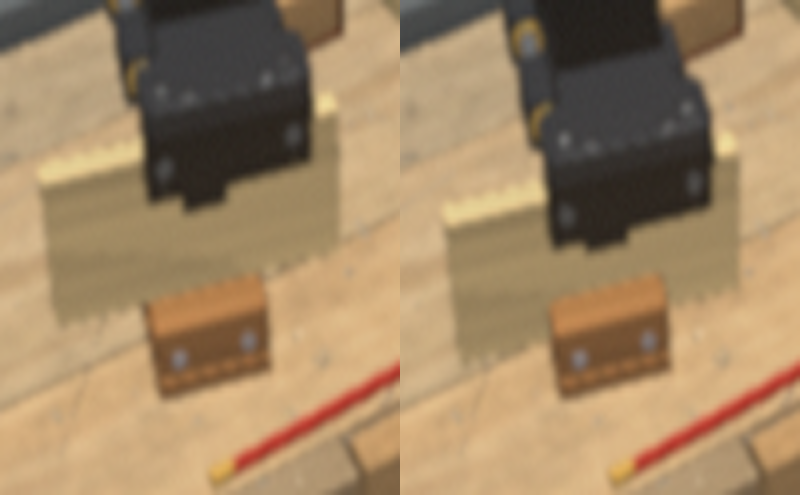

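The crop shows the board further down, level and not slipping, with roughly equal overhangs once parallax is allowed for. I'll continue down.

Call:
{"name": "arm_command", "arguments": {
  "series": "0 0 1 0 255;0 0 1 0 255;0 0 1 0 255;0 0 0 0 255"
}}

```text
time_s: 13.25
tool_pos: [0.5105, 0.2683, 0.0559]
tool_rot: [-180.0, 0.0, 78.4]
force: [-0.2, -0.6, -0.8]
grip_width: 0.0118
grasp_force: 20.0
```

Call:
{"name": "arm_command", "arguments": {
  "series": "0 0 1 0 255;0 0 1 0 255;0 0 1 0 255;0 0 0 0 255"
}}

```text
time_s: 13.58
tool_pos: [0.5108, 0.2684, 0.0558]
tool_rot: [179.9, 0.1, 78.4]
force: [-4.8, -4.5, 18.4]
grip_width: 0.0118
grasp_force: 20.0
```

Call:
{"name": "arm_command", "arguments": {
  "series": "0 0 1 0 255;0 0 1 0 255;0 0 1 0 255;0 0 0 0 255"
}}

```text
time_s: 13.92
tool_pos: [0.5111, 0.2692, 0.0542]
tool_rot: [179.9, 0.0, 78.4]
force: [-8.5, -5.7, 27.8]
grip_width: 0.0116
grasp_force: 20.0
```

Contact at TCP z≈0.0555 matches the board bottom on the slot floor. I'll relieve the push, release and rise.

Call:
{"name": "arm_command", "arguments": {
  "series": "0 0 -2 0 255;0 0 -2 0 255;0 0 -1 0 255;0 0 0 0 255;0 0 0 0 0;0 0 0 0 0;0 0 0 0 0;0 0 0 0 0;0 0 0 0 0;0 0 0 0 0;0 0 -4 0 0;0 0 -10 0 0;0 0 -15 0 0;0 0 -20 0 0;0 0 -20 0 0;0 0 -25 0 0;0 0 -30 0 0;0 0 -30 0 0;0 0 0 0 0;0 0 0 0 0"
}}

```text
time_s: 15.58
tool_pos: [0.5116, 0.2694, 0.2123]
tool_rot: [179.7, -0.1, 78.4]
force: [-0.4, -0.2, -1.1]
grip_width: 0.0868
grasp_force: 0.0
```

```bash
python3 - <<'E'
from h import *
T,o=pose();img=cams.read_camera('wrist');np.save('T6',T);cv2.imwrite('pics/w6.png',img);s=cams.read_camera('scene');cv2.imwrite('pics/s6.png',s)
t=cams.read_camera('top');cv2.imwrite('pics/t6.png',t)
print(o['time_s'],o['tool_pos'],o['tool_rot'],o['qpos'].round(1),o['grip_width'])
C=cam('wrist',T);a=ortho(img,C,.51,.268,.2,.1,.08);b=ortho(img,C,.51,.268,.2,.1,.036)
c=s[210:320,210:350];c=cv2.resize(c,(382,300),interpolation=cv2.INTER_CUBIC)
d=ortho(t,cam('top'),.53,.27,.191,.15,.08)
cv2.imwrite('pics/m6.png',np.vstack([np.hstack([a,b])[:,:764],np.hstack([c,d])]))
E
```

```text
15.5833 [0.5115579  0.26941924 0.2123395 ] [ 1.79732904e+02 -1.42212670e-01  7.83804136e+01] [ 21.6  20.  -63.4  93.2  18.3  77.9 -55.9] 0.08678761660095848
```

View pics/m6.png

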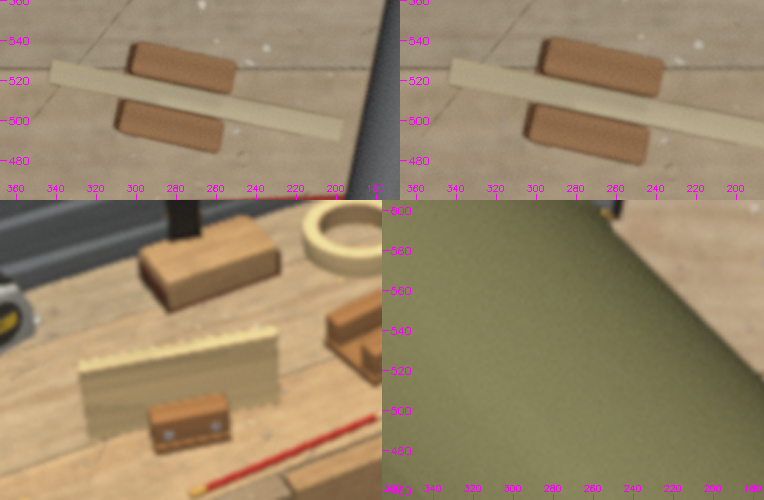

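The board stands in the narrow slot. Its centre is (0.510,0.2697) against the stand's (0.5096,0.2705), it is level, and the axis is 78.4°. I'll press with closed fingers on the top edge to confirm it is fully down (expected at z = 0.080).

Call:
{"name": "arm_command", "arguments": {
  "series": "0 -1.5 5 0 255;0 0 10 0 255;0 0 10 0 255;0 0 10 0 255;0 0 10 0 255;0 0 10 0 255;0 0 10 0 255;0 0 10 0 255;0 0 10 0 255;0 0 10 0 255;0 0 10 0 255;0 0 5 0 255;0 0 2 0 255;0 0 2 0 255;0 0 2 0 255;0 0 2 0 255;0 0 1 0 255;0 0 1 0 255;0 0 1 0 255;0 0 0 0 255"
}}

```text
time_s: 17.4
tool_pos: [0.509, 0.2685, 0.0879]
tool_rot: [-180.0, 0.0, 78.4]
force: [0.6, 0.4, 0.0]
grip_width: 0.0003
grasp_force: 0.0
```

Call:
{"name": "arm_command", "arguments": {
  "series": "0 0 1 0 255;0 0 1 0 255;0 0 1 0 255;0 0 1 0 255;0 0 1 0 255;0 0 0 0 255"
}}

```text
time_s: 17.9
tool_pos: [0.5089, 0.2685, 0.0827]
tool_rot: [-180.0, 0.0, 78.4]
force: [-0.1, 0.5, 0.3]
grip_width: 0.0005
grasp_force: 0.0
```

Call:
{"name": "arm_command", "arguments": {
  "series": "0 0 1 0 255;0 0 1 0 255;0 0 1 0 255;0 0 0 0 255"
}}

```text
time_s: 18.23
tool_pos: [0.5094, 0.2686, 0.0805]
tool_rot: [180.0, 0.0, 78.4]
force: [-0.7, -0.5, 4.2]
grip_width: 0.0008
grasp_force: 2.0
```

The press made contact at z≈0.0805, so the board is fully down. Next, rise and go to the clamp.

Call:
{"name": "arm_command", "arguments": {
  "series": "0 0 -10 0 0;0 0 -20 0 0;0 0 -25 0 0;0 0 -25 0 0;0 0 -25 0 0;0 0 -15 0 0;0 0 0 0 0"
}}

```text
time_s: 18.82
tool_pos: [0.5106, 0.2702, 0.2042]
tool_rot: [179.7, -0.2, 78.4]
force: [-0.3, 0.7, -0.3]
grip_width: 0.0393
grasp_force: 0.0
```

```bash
python3 - <<'E'
from h import *
plan(.4898,-.1218,.2,14.5)
E
```

```text
from [0.5106 0.2702 0.2042] 78.38 shift mm [-388.1   58.6    4.2] turn 1.1149 rows>= 10
```

Call:
{"name": "arm_command", "arguments": {
  "series": "-20 3 0 0 0;-30 4.5 0 0 0;-30 4.5 0 0 0;-30 4.5 0 0 0;-30 4.5 0 0 0;-30 4.5 0 0 0;-30 4.5 0 0 0;-30 4.5 0 0 0;-30 4.5 0 0 0;-30 4.5 0 0 0;-30 4.5 0 0 0;-30 4.5 0 0 0;-25 4 0 0 0;-13 2 0 0 0"
}}

```text
time_s: 19.98
tool_pos: [0.487, -0.1272, 0.1993]
tool_rot: [-179.9, 0.1, 78.1]
force: [0.7, -0.8, -0.0]
grip_width: 0.0873
grasp_force: 0.0
```

Call:
{"name": "arm_command", "arguments": {
  "series": "0 0 0 0.08 0;0 0 0 0.115 0;0 0 0 0.12 0;0 0 0 0.12 0;0 0 0 0.12 0;0 0 0 0.12 0;0 0 0 0.12 0;0 0 0 0.12 0;0 0 0 0.12 0;0 0 0 0.08 0;0 0 0 0 0;0 0 0 0 0;0 0 0 0 0"
}}

```text
time_s: 21.07
tool_pos: [0.488, -0.1227, 0.1998]
tool_rot: [-180.0, 0.0, 14.7]
force: [-0.1, 0.0, -1.2]
grip_width: 0.0871
grasp_force: 0.0
```

```bash
python3 - <<'E'
from h import *
T,o=pose();img=cams.read_camera('wrist');np.save('T7',T);cv2.imwrite('pics/w7.png',img)
print(o['time_s'],o['tool_pos'],o['tool_rot'],o['qpos'].round(1),o['grip_width'])
C=cam('wrist',T);A=ortho(img,C,.545,-.12,.14,.2,.02,grid=9)
m=(A.max(2)<75).astype(np.uint8);n,l,st,ce=cv2.connectedComponentsWithStats(m)
for i in np.argsort(-st[1:,4])[:4]+1:print(st[i])
i=1+np.argmax(st[1:,4])
for r in range(0,400,20):
    c=np.where(l[r]==i)[0]
    if len(c):
        b=np.where(np.diff(c)>1)[0];s=[c[0],*c[b+1]];e=[*c[b],c[-1]]
        print(round(.545+(200-r)*.0005,4),[(round(-.12+(140-p)*.0005,4),round(-.12+(140-q)*.0005,4)) for p,q in zip(s,e)])
E
```

```text
21.0667 [ 0.48804586 -0.12266228  0.19979954] [-1.79977510e+02  1.70611218e-02  1.46518467e+01] [ 60.7   4.4 -51.2 103.9   3.5  73.4 -66.8] 0.0870562126686345
[  55   49  162  327 8762]
0.615 [(np.float64(-0.0775), np.float64(-0.1015))]
0.605 [(np.float64(-0.0785), np.float64(-0.0895)), (np.float64(-0.094), np.float64(-0.106))]
0.595 [(np.float64(-0.079), np.float64(-0.086)), (np.float64(-0.103), np.float64(-0.1105))]
0.585 [(np.float64(-0.08), np.float64(-0.087)), (np.float64(-0.1065), np.float64(-0.1125))]
0.575 [(np.float64(-0.0835), np.float64(-0.0905)), (np.float64(-0.1075), np.float64(-0.1135))]
0.565 [(np.float64(-0.0875), np.float64(-0.0945)), (np.float64(-0.109), np.float64(-0.115))]
0.555 [(np.float64(-0.0915), np.float64(-0.098)), (np.float64(-0.11), np.float64(-0.1165))]
0.545 [(np.float64(-0.095), np.float64(-0.099)), (np.float64(-0.116), np.float64(-0.121))]
0.535 [(np.float64(-0.0945), np.float64(-0.1)), (np.float64(-0.1205), np.float64(-0.128))]
0.525 [(np.float64(-0.0935), np.float64(-0.099)), (np.float64(-0.1275), np.float64(-0.1335))]
0.515 [(np.float64(-0.0935), np.float64(-0.0985)), (np.float64(-0.1325), np.float64(-0.1385))]
0.505 [(np.float64(-0.094), np.float64(-0.099)), (np.float64(-0.1375), np.float64(-0.1435))]
0.495 [(np.float64(-0.0935), np.float64(-0.0995)), (np.float64(-0.1425), np.float64(-0.1485))]
0.485 [(np.float64(-0.094), np.float64(-0.1)), (np.float64(-0.1475), np.float64(-0.154))]
0.475 [(np.float64(-0.0945), np.float64(-0.1)), (np.float64(-0.1525), np.float64(-0.158))]
0.465 [(np.float64(-0.0955), np.float64(-0.1005))]
```

Clamp refined: pivot (0.5435,-0.1085), axis about 14°, squeeze point (0.490,-0.122). Descend there.

Call:
{"name": "arm_command", "arguments": {
  "series": "2 0 5 0.01 0;0 0 15 0 0;0 0 20 0 0;0 0 25 0 0;0 0 25 0 0;0 0 25 0 0;0 0 25 0 0;0 0 20 0 0;0 0 12 0 0;0 0 8 0 0;0 0 4 0 0;0 0 3 0 0;0 0 0 0 0;0 0 0 0 0;0 0 0 0 0"
}}

```text
time_s: 22.37
tool_pos: [0.4908, -0.1231, 0.0139]
tool_rot: [179.9, -0.1, 13.9]
force: [0.4, 0.5, 0.5]
grip_width: 0.0868
grasp_force: 0.0
```

```bash
python3 - <<'E'
from h import *
plan(.4901,-.1218,.0035,14); print(pose()[1]['force'])
E
```

```text
from [ 0.4908 -0.1231  0.0139] 13.91 shift mm [-0.4 -1.4 10.4] turn -0.0016 rows>= 1
[0.42960095 0.46552564 0.49101545]
```

Call:
{"name": "arm_command", "arguments": {
  "series": "0 -1.4 4 0 0;0 0 3 0 0;0 0 2 0 0;0 0 1 0 0;0 0 0 0 0;0 0 0 0 0;0 0 0 0 255;0 0 0 0 255;0 0 0 0 255;0 0 0 0 255;0 0 0 0 255;0 0 0 0 255;0 0 0 0 255;0 0 0 0 255;0 0 0 0 255;0 0 0 0 255;0 0 0 0 255;0 0 0 0 255;0 0 0 0 255;0 0 0 0 255",
  "squeeze": 25
}}

```text
time_s: 24.03
tool_pos: [0.4898, -0.1214, 0.0031]
tool_rot: [180.0, -0.0, 13.9]
force: [-0.5, 0.7, 2.0]
grip_width: 0.0313
grasp_force: 25.0
```

Call:
{"name": "arm_command", "arguments": {
  "series": "0 0 0 0 255;0 0 0 0 255;0 0 0 0 255;0 0 0 0 255;0 0 0 0 255;0 0 0 0 255"
}}

```text
time_s: 24.53
tool_pos: [0.4898, -0.1214, 0.0031]
tool_rot: [180.0, -0.0, 13.9]
force: [-0.7, -0.6, 2.0]
grip_width: 0.0312
grasp_force: 25.0
```

The gripper is at 31.2 mm, so the clamp is squeezed to its stop. Lift gently and check.

Call:
{"name": "arm_command", "arguments": {
  "series": "0 0 -2 0 255;0 0 -4 0 255;0 0 -6 0 255;0 0 -10 0 255;0 0 -15 0 255;0 0 -20 0 255;0 0 -20 0 255;0 0 -20 0 255;0 0 -15 0 255;0 0 -8 0 255;0 0 0 0 255;0 0 0 0 255;0 0 0 0 255"
}}

```text
time_s: 25.62
tool_pos: [0.4889, -0.1214, 0.1222]
tool_rot: [-180.0, 0.1, 13.9]
force: [0.6, -0.2, -0.6]
grip_width: 0.031
grasp_force: 25.0
```

```bash
python3 - <<'E'
from h import *
T,o=pose();img=cams.read_camera('wrist');np.save('T8',T);cv2.imwrite('pics/w8.png',img)
print(o['time_s'],o['tool_pos'],o['tool_rot'],o['force'],o['grip_width'],o['grasp_force'],o['qpos'].round(1))
g=img.max(2)
for r in range(10,300,12):
    c=np.where(g[r,150:490]<60)[0]+150
    if len(c):
        b=np.where(np.diff(c)>2)[0];s=[c[0],*c[b+1]];e=[*c[b],c[-1]]
        print(r,[(int(p),int(q)) for p,q in zip(s,e) if q-p>3])
C=cam('wrist',T)
# expected: pivot 55 ahead of TCP, jaws; clamp mid height ~10 above TCP
f=lambda x,y,z:T[:3,3]+T[:3,:3]@np.array([x,y,z])
print(proj([f(.055,0,-.023),f(.122,.015,-.023),f(.122,-.015,-.023),f(.129,.015,-.023),f(.129,-.015,-.023)],C).round(1))
E
```

```text
25.6167 [ 0.48893803 -0.12135032  0.122201  ] [-1.79963297e+02  7.98316757e-02  1.39117231e+01] [ 0.58413952 -0.23621195 -0.62731902] 0.031024198556768707 24.999632611870766 [ 58.8   9.8 -51.3 109.3   8.4  64.9 -71.8]
10 [(240, 250), (257, 276), (355, 373), (384, 389)]
22 [(242, 251), (258, 268), (364, 373), (382, 389)]
34 [(243, 251), (259, 268), (363, 372), (380, 388)]
46 [(243, 252), (260, 269), (363, 372), (380, 388)]
58 [(247, 253), (263, 270), (362, 368), (380, 384)]
70 [(251, 259), (268, 273), (359, 364), (374, 381)]
82 [(255, 263), (272, 277), (355, 360), (370, 377)]
94 [(259, 267), (277, 282), (351, 356), (364, 372)]
106 [(264, 272), (281, 286), (347, 352), (358, 368)]
118 [(269, 278), (285, 291), (343, 348), (354, 364)]
130 [(274, 283), (290, 295), (339, 360)]
142 [(278, 288), (294, 300), (335, 343), (346, 355)]
154 [(283, 295), (334, 351)]
166 [(285, 292), (338, 343)]
178 [(284, 298), (336, 351)]
190 [(282, 301), (335, 353)]
202 [(281, 300), (336, 354)]
214 [(280, 298), (338, 355)]
226 [(280, 297), (339, 355)]
238 [(281, 298), (339, 355)]
250 [(282, 298), (339, 355)]
262 [(282, 299), (339, 355)]
274 [(270, 275), (282, 299), (339, 355), (364, 369)]
286 [(150, 241), (265, 300), (339, 374), (398, 489)]
298 [(150, 242), (258, 300), (339, 381), (397, 489)]
[[319.4 183.1]
 [362.7  -8.2]
 [276.4  -8.2]
 [363.1 -29.7]
 [276.1 -29.8]]
```

The clamp is held open and nearly symmetric (jaw midline about −1 mm in tool y at the tips). The right end of the board is the target. I'll turn there at height.

Call:
{"name": "arm_command", "arguments": {
  "series": "0 0 0 -0.05 255;0 0 0 -0.08 255;0 0 0 -0.1 255;0 0 0 -0.1 255;0 0 0 -0.1 255;0 0 0 -0.1 255;0 0 0 -0.1 255;0 0 0 -0.1 255;0 0 0 -0.1 255;0 0 0 -0.1 255;0 0 0 -0.09 255;0 0 0 -0.06 255;0 0 0 -0.035 255;0 0 0 0 255;0 0 0 0 255"
}}

```text
time_s: 26.92
tool_pos: [0.4892, -0.1212, 0.1223]
tool_rot: [-179.9, -0.0, 77.7]
force: [0.3, 0.1, -1.2]
grip_width: 0.0312
grasp_force: 25.0
```

```bash
python3 - <<'E'
from h import *
plan(.462,.0365,.11,77.8)
img=cv2.imread('pics/w8.png').astype(int);T=np.load('T8.npy');C=cam('wrist',T)
w=img[140:215,300:336].min(2);print([int(x) for x in w.mean(1)][::3])
yy,xx=np.where(w>np.percentile(w,85));print(yy.mean()+140,xx.mean()+300)
E
```

```text
from [ 0.4892 -0.1212  0.1223] 77.74 shift mm [148.3 -60.1  12.3] turn -0.001 rows>= 4
[125, 118, 109, 110, 128, 148, 127, 114, 109, 106, 105, 109, 118, 134, 142, 129, 113, 110, 114, 118, 121, 124, 124, 125, 126]
167.42382271468145 316.9501385041551
```

Call:
{"name": "arm_command", "arguments": {
  "series": "8 -3 0 0 255;14 -6 1 0 255;18 -7 1 0 255;20 -8 2 0 255;20 -8 2 0 255;20 -8 2 0 255;20 -8 2 0 255;14 -6 1 0 255;9 -4 1 0 255;5 -2 0 0 255;0 0 0 0 255;0 0 0 0 255"
}}

```text
time_s: 27.92
tool_pos: [0.4624, 0.0356, 0.111]
tool_rot: [180.0, 0.0, 77.8]
force: [-0.3, -0.5, -1.9]
grip_width: 0.0312
grasp_force: 25.0
```

```bash
python3 - <<'E'
from h import *
T,o=pose();img=cams.read_camera('wrist');np.save('T9',T);cv2.imwrite('pics/w9.png',img);s=cams.read_camera('scene');cv2.imwrite('pics/s9.png',s)
print(o['tool_rot'],o['force'],o['grip_width'])
plan(.462,.0365,.052,77.8);plan(.4742,.0953,.052,77.8)
C=cam('scene')
f=lambda x,y,z:T[:3,3]+T[:3,:3]@np.array([x,y,z])
print(proj([f(.1255+.007,.015,-.01),f(.1255+.007,-.015,-.01),f(.0585,0,-.023)],C).round(1))
p=proj([f(.09,0,-.01)],C)[0].astype(int);print(p)
u,v=p;cc=cv2.resize(s[v-50:v+60,u-90:u+60],(400,293),interpolation=cv2.INTER_CUBIC)
cv2.imwrite('pics/m9.png',np.hstack([cv2.resize(img,(391,293)),cc]))
E
```

```text
[1.79984738e+02 3.48501697e-02 7.77932831e+01] [-0.28892709 -0.46887791 -1.94794703] 0.03117908324768032
from [0.4626 0.0349 0.111 ] 77.7 shift mm [ 1.4 -0.9 59. ] turn -0.0017 rows>= 2
from [0.4626 0.0349 0.111 ] 77.7 shift mm [61.5 -1.5 59. ] turn -0.0017 rows>= 2
[[324.2 233.7]
 [328.5 242.3]
 [361.3 226.7]]
[346 234]
```

Call:
{"name": "arm_command", "arguments": {
  "series": "0 -1 5 0 255;0 0 8 0 255;0 0 10 0 255;0 0 10 0 255;0 0 10 0 255;0 0 8 0 255;0 0 5 0 255;0 0 2 0 255;0 0 0 0 255;0 0 0 0 255"
}}

```text
time_s: 28.85
tool_pos: [0.4616, 0.0364, 0.0532]
tool_rot: [180.0, -0.0, 77.8]
force: [-0.3, 1.0, -1.5]
grip_width: 0.0312
grasp_force: 25.0
```

```bash
python3 - <<'E'
from h import *
T,o=pose();img=cams.read_camera('wrist');np.save('T10',T);cv2.imwrite('pics/w10.png',img);s=cams.read_camera('scene');cv2.imwrite('pics/s10.png',s)
print(o['tool_pos'],o['tool_rot'],o['force'],o['grip_width'])
for r in(2,6,10,14,22,34): 
    print(r,img[r-1:r+2,235:395].mean((0,2)).round().astype(int).tolist()[::2])
C=cam('wrist',T);c=np.array([.510,.2697,.08]);u=np.array([.201,.98,0]);n=np.array([.98,-.201,0])
print(proj([c-.075*u+.006*n,c-.075*u-.006*n],C).round(1))
Cs=cam('scene');f=lambda x,y,z:T[:3,3]+T[:3,:3]@np.array([x,y,z])
print(proj([f(.1325,.015,-.023),f(.1325,-.015,-.023),f(.1325,.015,.003),f(.1325,-.015,.003)],Cs).round(1))
g=s.max(2)
for r in range(228,275,3):
    k=np.where(g[r,240:380]<55)[0]+240;b=np.where(np.diff(k)>2)[0] if len(k) else []
    if len(k):print(r,[(int(p),int(q)) for p,q in zip([k[0],*k[b+1]],[*k[b],k[-1]]) if q-p>1])
E
```

```text
[0.46162211 0.03635258 0.05319284] [ 1.79983347e+02 -1.04078124e-02  7.78159236e+01] [-0.307541    0.99367198 -1.51963868] 0.03116535228538803
2 [153, 153, 81, 37, 43, 45, 46, 52, 56, 66, 66, 52, 35, 23, 19, 16, 22, 20, 26, 20, 28, 102, 162, 166, 165, 163, 160, 160, 161, 162, 164, 165, 166, 167, 169, 169, 169, 168, 165, 166, 165, 163, 163, 163, 162, 162, 161, 161, 160, 159, 160, 162, 163, 165, 167, 166, 166, 164, 161, 121, 31, 17, 21, 18, 20, 22, 16, 15, 30, 46, 55, 58, 58, 60, 62, 63, 57, 47, 100, 159]
6 [133, 159, 103, 37, 41, 46, 48, 51, 56, 62, 64, 54, 37, 20, 20, 20, 16, 22, 19, 23, 25, 96, 161, 168, 167, 166, 163, 162, 162, 164, 163, 163, 165, 168, 168, 170, 169, 169, 168, 167, 167, 165, 165, 164, 163, 161, 159, 157, 159, 158, 159, 160, 162, 165, 166, 166, 166, 166, 164, 125, 30, 18, 16, 17, 19, 13, 13, 22, 32, 44, 55, 59, 59, 61, 59, 63, 57, 50, 105, 158]
10 [102, 150, 113, 38, 40, 41, 49, 49, 57, 64, 70, 60, 37, 22, 19, 17, 15, 19, 21, 17, 21, 96, 161, 169, 168, 166, 166, 163, 164, 163, 164, 166, 166, 168, 168, 169, 169, 168, 168, 169, 167, 167, 166, 164, 163, 161, 159, 158, 
[... 906 characters left out ...]
38, 41, 46, 54, 61, 69, 75, 78, 58, 35, 21, 20, 22, 86, 157, 164, 165, 166, 165, 168, 168, 169, 171, 170, 169, 167, 167, 166, 166, 165, 165, 167, 170, 172, 173, 171, 170, 169, 168, 168, 169, 167, 167, 167, 165, 165, 166, 166, 164, 164, 165, 167, 168, 169, 170, 171, 171, 172, 169, 149, 48, 11, 20, 28, 40, 55, 61, 65, 63, 65, 65, 63, 53, 56, 74, 119]
[[ 339.3 -139.9]
 [ 302.5 -139.6]]
[[324.  251.3]
 [328.2 260.1]
 [323.9 260.8]
 [328.  269.7]]
231 [(376, 378)]
234 [(377, 379)]
237 []
240 []
243 [(377, 379)]
246 [(364, 379)]
249 [(332, 352), (364, 379)]
252 [(328, 352), (364, 379)]
255 [(323, 379)]
258 [(350, 362), (373, 377)]
261 [(344, 365)]
264 [(332, 352)]
267 [(329, 346)]
270 [(330, 337)]
```

The pads' inner edges are at columns 277 and 354 (mid 315.5), and the scene view shows no droop. I'll advance 40 mm and check laterally.

Call:
{"name": "arm_command", "arguments": {
  "series": "3 0 0.3 0 255;5 0 0 0 255;5 0 0 0 255;6 0 0 0 255;6 0 0 0 255;6 0 0 0 255;5 0 0 0 255;4 0 0 0 255;0 0 0 0 255;0 0 0 0 255"
}}

```text
time_s: 29.78
tool_pos: [0.4698, 0.0755, 0.0527]
tool_rot: [-180.0, 0.0, 77.8]
force: [1.0, -0.2, -1.8]
grip_width: 0.0314
grasp_force: 25.0
```

```bash
python3 - <<'E'
from h import *
T,o=pose();img=cams.read_camera('wrist');cv2.imwrite('pics/w11.png',img)
print(o['tool_pos'],o['tool_rot'],o['force'],o['grip_width'])
for r in(2,8): print(r,img[r-1:r+2,255:375].mean((0,2)).round().astype(int).tolist()[::2])
plan(.4742,.0953,.052,77.8)
C=cam('wrist',T);c=np.array([.510,.2697,.08]);u=np.array([.201,.98,0]);n=np.array([.98,-.201,0])
print(proj([c-.075*u+.006*n,c-.075*u-.006*n],C).round(1))
E
```

```text
[0.46979006 0.07553288 0.05267054] [-1.79988526e+02  2.10124773e-03  7.78406731e+01] [ 1.00641564 -0.1918298  -1.78959517] 0.03143314478786599
2 [63, 53, 31, 22, 21, 15, 23, 23, 20, 24, 26, 100, 157, 163, 161, 160, 160, 159, 159, 162, 163, 165, 165, 165, 159, 106, 74, 72, 72, 73, 71, 72, 72, 73, 73, 74, 77, 76, 76, 85, 130, 151, 155, 155, 156, 155, 155, 156, 154, 114, 31, 19, 13, 19, 18, 19, 21, 21, 28, 45]
8 [66, 58, 37, 21, 16, 20, 20, 21, 20, 21, 22, 92, 156, 163, 162, 161, 161, 160, 160, 162, 163, 164, 164, 165, 165, 135, 83, 78, 79, 79, 80, 79, 80, 79, 79, 81, 81, 79, 81, 99, 140, 153, 153, 155, 156, 155, 157, 157, 156, 120, 32, 15, 19, 17, 23, 20, 18, 20, 27, 43]
from [0.4698 0.0751 0.0526] 77.8 shift mm [20.7  0.1  0.6] turn 0.0001 rows>= 1
[[339.6 -14.2]
 [303.8 -13.9]]
```

The board end is at columns 306–334 and the pads at 277 and 354, so the jaws need about +1.8 mm in tool y. I'll correct that and finish the advance.

Call:
{"name": "arm_command", "arguments": {
  "series": "0 0.9 0 0 255;0 0.9 0 0 255;0 0 0 0 255;3 0 0.3 0 255;4 0 0 0 255;4 0 0 0 255;4 0 0 0 255;3 0 0 0 255;2.5 0 0 0 255;0 0 0 0 255;0 0 0 0 255;0 0 0 0 255"
}}

```text
time_s: 30.83
tool_pos: [0.4759, 0.0948, 0.0524]
tool_rot: [-180.0, 0.0, 77.8]
force: [-0.4, -0.1, 0.3]
grip_width: 0.0314
grasp_force: 25.0
```

```bash
python3 - <<'E'
from h import *
T,o=pose();img=cams.read_camera('wrist');cv2.imwrite('pics/w12.png',img);s=cams.read_camera('scene')
print(o['time_s'],o['tool_pos'],o['tool_rot'],o['force'],o['wrist_torque'],o['grip_width'],o['grasp_force'])
u,v=proj([(.49,.19,.06)],cam('scene'))[0].astype(int)
c=cv2.resize(s[v-55:v+55,u-75:u+75],(400,293),interpolation=cv2.INTER_CUBIC)
w=img[0:240,160:480]
cv2.imwrite('pics/fin.png',np.hstack([cv2.resize(w,(390,293)),c]))
E
```

```text
30.8333 [0.47587567 0.09476932 0.05236927] [-1.79995341e+02  1.64340220e-02  7.77994493e+01] [-0.35586375 -0.11273183  0.2973165 ] [-0.07656244 -0.11421304  0.03491104] 0.03138051142064985 24.999575642868876
```

View pics/fin.png

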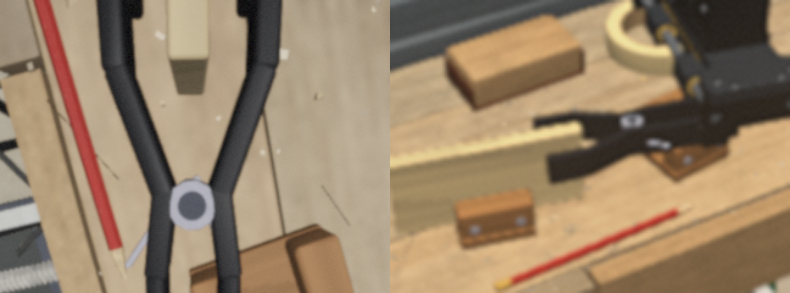

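The jaws straddle the board end with even gaps on both sides (about 26 and 29 px in the crop), and the end is well inside the pads. The clamp is clear of both stands. One short settle to check the force, then hand in.

Call:
{"name": "arm_command", "arguments": {
  "series": "0 0 0 0 255;0 0 0 0 255;0 0 0 0 255;0 0 0 0 255;0 0 0 0 255;0 0 0 0 255"
}}

```text
time_s: 31.43
tool_pos: [0.4759, 0.0949, 0.0524]
tool_rot: [-180.0, 0.0, 77.8]
force: [0.1, 0.3, -1.2]
grip_width: 0.0312
grasp_force: 25.0
```

```bash
python3 - <<'E'
from cell import telemetry,env
o=telemetry.get_obs();print(o['tool_pos'],o['force'],o['grip_width'],o['grasp_force'])
print(env.sign_off())
E
```

```text
[0.4758981  0.09487899 0.05240263] [ 0.13524167  0.34006072 -1.15602671] 0.031170101696204384 24.99979596119374
the job is handed in; nothing more can be done
None
```

I handed the job in at 31 s of 64 s: the board is fully down and centred to about 1 mm in the narrow stand, and the clamp is held squeezed open around its right-hand end, not touching it and clear of the bench and both stands, with the bystanders left alone.

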